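# Line up turned sleeves by diameter on the inspection rail

## Task

Get the four turned steel sleeves ready for inspection: stand one on the centre of each ring mark of the aluminium rail, in order of outer diameter, the thickest next to the stop block and the thinnest farthest from it (their heights do not matter). Set each down gently and upright, never drop or tip one, and do not knock over the bolt standing among them.

Things in the scene. Friction and masses are not known exactly. Their poses are not given: they have to be found in the camera images.
- sleeve_56: the thickest of four turned steel sleeves (plain tubes) standing on end on the bench: outer diameter 56 mm, bore 36 mm, 35 mm tall, about 400 g. Origin: centre of its underside; z up along its axis; yaw has no meaning
- sleeve_46: the second thickest of four turned steel sleeves (plain tubes) standing on end on the bench: outer diameter 46 mm, bore 26 mm, 50 mm tall, about 440 g. Origin: centre of its underside; z up along its axis; yaw has no meaning
- sleeve_36: the third thickest of four turned steel sleeves (plain tubes) standing on end on the bench: outer diameter 36 mm, bore 20 mm, 40 mm tall, about 220 g. Origin: centre of its underside; z up along its axis; yaw has no meaning
- sleeve_26: the thinnest of four turned steel sleeves (plain tubes) standing on end on the bench: outer diameter 26 mm, bore 14 mm, 55 mm tall, about 160 g. Origin: centre of its underside; z up along its axis; yaw has no meaning
- mark_a: one of four equal marks in a straight row, 80 mm apart, on a fixed flat aluminium rail (450 x 80 mm, top 12 mm above the bench): a thin dark ring of 68 mm diameter with a cross, flush with the rail. Origin: its centre on the rail's top. The letters say nothing of the order along the rail, which differs at every start
- mark_b: one of four equal marks in a straight row, 80 mm apart, on a fixed flat aluminium rail (450 x 80 mm, top 12 mm above the bench): a thin dark ring of 68 mm diameter with a cross, flush with the rail. Origin: its centre on the rail's top. The letters say nothing of the order along the rail, which differs at every start
- mark_c: one of four equal marks in a straight row, 80 mm apart, on a fixed flat aluminium rail (450 x 80 mm, top 12 mm above the bench): a thin dark ring of 68 mm diameter with a cross, flush with the rail. Origin: its centre on the rail's top. The letters say nothing of the order along the rail, which differs at every start
- mark_d: one of four equal marks in a straight row, 80 mm apart, on a fixed flat aluminium rail (450 x 80 mm, top 12 mm above the bench): a thin dark ring of 68 mm diameter with a cross, flush with the rail. Origin: its centre on the rail's top. The letters say nothing of the order along the rail, which differs at every start
- stop: dark steel stop block, 36 x 30 mm and 45 mm tall, fixed upright on one end of the rail (which end differs at every start), in line with the marks and 80 mm from the nearest mark, centre to centre. Origin: centre of its underside, on the rail's top. The rail's other end has only a flat dark screw head, 18 mm across and 6 mm high
- bolt: dark steel bolt standing head down between the sleeves, a bystander: hexagon head 30 mm across flats and 12 mm high, shank 16 mm thick, 62 mm tall in all. Origin: centre of its underside, z up. A brass nut and a small dark vee block (30 x 30 mm, 26 mm high) also stand between the sleeves, 65 mm or more from them, centre to centre
There are look-alikes about, which are no part of the job. What is shaped like the sleeve_56 but turquoise is not meant. What is shaped like the sleeve_36 but green is not meant.

How it is judged:
By the outcome, as a careful person would: the job done as asked, in the order asked, and still so for the second after the job is handed in, with the robot touching nothing.
It also fails if it takes over 99 s, if anything falls off the work surface, if the arm or the gripper's body presses on something with over 40 N, if the wrist force passes 120 N, or if a joint passes its speed limit or range.

## Robot

A 6-joint arm with a two-finger parallel gripper is mounted at the origin on the work surface. World frame = base frame: x ahead of the robot, y to its left, z up, the work surface at z = 0. Lengths are in mm, angles in rad, forces in N, time in s.
With the tool pointing down it reaches from about 275 to 750 mm from the base axis. Payload 10.2 kg.
Tool frame: the origin (TCP) lies midway between the tips of the shut fingers; the grasp point (between the pads) lies 19 mm behind it; z points along the fingers, y is the line along which they close (so a half turn about z gives the same grasp; the last joint's range is limited). The gripper opens to 85 mm and grips with 20 to 120 N. Pads are 22 mm wide; open, the fingers measure 114 mm over their backs; the gripper's body (76 mm by 85 mm) begins 54 mm behind the grasp point. The pads swing forward as they close: fully open they stand 13 mm farther back than shut.
Start: joints at [-0.223, 0.313, 1.498, -0, 1.331, -0.223], TCP at [525.006, -0.013, 196.694] pointing down, gripper open.
Joint ranges: [-2.94, 2.94], [-0.97, 2.17], [0.19, 2.56], [-1.23, 4.37], [0.02, 3.11], [-2.88, 2.88]. Speed limits (rad/s): [2.39, 2.39, 3.01, 3.14, 3.14, 3.14].

## Interface

Orientations are given as a unit quaternion [w, x, y, z].
In Python, from rig import ctrl gives the robot as it stands.
- The arm moves only by the tool send_rows, never from a script. Its argument "targets" is a list of rows, each an object with "offset": the shift along the world's x, y, z in cm, a list of three; "spin": the turn about the world's z in rad. A call has 1 to 8 rows; each row is the pose to reach, as a shift and turn from the pose commanded when the call began; what a row does not reach only later rows make up. A row lasts 1/12 s, in which the tool goes at most 41.7 mm and 7.16 degrees, less where a joint would pass 70% of its speed; a pose out of reach is approached as far as the arm can. A call with a gripper value outside its range is refused whole. "grip" is the opening, from 0 (shut) to 1 (fully open), set as the call begins (left out, the last holds). The fingers move at their own pace and stop on an object; "squeeze" is the grip in N (left out, the last holds). Time passes only in rows, so rows that repeat a pose let the fingers close. It gives the time, the measured TCP pose, the force, the opening and the grip force at its end, in the units of the state.
- ctrl.sense(): the state, without advancing time (a new reading comes with each control period).
- ctrl.capture(name): name is "scene" or "side" or "wrist"; returns (picture, depth): 384x512x3 uint8, red, green, blue; 384x512 float32, mm along the optical axis (not along the pixel's ray), 0 where there is no reading.
- ctrl.calibration(name): a dict with "fx", "fy", "cx", "cy" (pixels), "view" (4x4, takes a point from world to camera coordinates); the wrist camera has in their place "mount" (4x4, takes a point from camera to tool coordinates, whose origin is the TCP and whose axes are the flange's). Camera axes: x right, y down, z forward; pixel columns grow to the right and rows downward; lengths in mm; the calibration is good to about 2 mm. A picture is of the moment at which its call begins: read the wrist's pose just before it. calibration takes no time and is no camera call.
- ctrl.finish_job(): hands the job in; it is judged then, once.
Trained networks look in the newest picture that a camera, given by its name, has taken for a name from the list of things; names that differ only in an ending like _2 or _b are one class to them, and where a whole thing is asked for, a point or a joint stands for the part that bears it (a point fixed in the world has none). Each returns a list of dicts, best first, with "conf" (0 to 1); they miss things now and then, are a little off and sometimes report something else, mostly with a low value. They report only what shows in the picture. A call takes as long as a camera call. They do not tell look-alikes from the thing itself.
- ctrl.search_frame(camera, query): "box" ([left, top, right, bottom] in pixels, round what is visible of it).
- ctrl.place_of(camera, query): "uv" ([column, row] in pixels: a listed point, or the origin of a listed thing).
The state is a dict: "time_s": time; "joints": joint angles; "dq": joint speeds; "tau": joint torques, N m; "eef_pos": TCP position; "ee_rot": TCP orientation; "force": force on the tool from outside, world axes, zero at the start; "wrist_torque": the same for the moment, N m; "grip_width": opening from 0.0 (shut) to 1.0 (fully open); "grip_force": force on a finger pad.
Only numpy, scipy, OpenCV 4.12 (cv2) and the standard library are available. Lean on these libraries where they do the work, as an engineer would, in place of code of your own. Each camera call takes 0.05 s, during which the arm holds its last target. There are 200 camera calls.

## Working session

There is one attempt and no reset: what is moved stays moved. The work goes in short steps, Python scripts to look and compute and a tool call to move; the robot and the scene stay as the last step left them, time stands still between calls to the robot, and variables do not carry over. Pictures are saved under pics/ and viewed, at most 14 in all, crops included, and the job is handed in when it is done.

Besides the shell and the picture viewer there is one more tool, called after "Request:" in YAML: its name, and indented under it one key for each argument. send_rows: Moves the arm, as the interface text tells. Its arguments: {"type":"object","properties":{"targets":{"type":"array"},"grip":{"type":"number"},"squeeze":{"type":"number"}},"required":["targets"]}

```bash
mkdir -p pics; ls; python3 - <<'E'
from rig import ctrl
import cv2
for n in("scene","side"):
    p,d=ctrl.capture(n); cv2.imwrite(f"pics/{n}0.png",cv2.resize(p[:,:,::-1],(800,600)))
    c=ctrl.calibration(n); print(n,c)
print(ctrl.calibration("wrist")); print(ctrl.sense())
E
```

```text
pics
scene {'fx': 347.4076966438267, 'fy': 347.4076966438267, 'cx': 253.4609277851297, 'cy': 194.4614231333499, 'view': array([[-6.98730405e-01,  7.15333659e-01, -8.57765994e-03,
         3.85744908e+02],
       [ 5.20823789e-01,  5.00442231e-01, -6.91592477e-01,
        -2.48465878e+02],
       [-4.90426754e-01, -4.87704141e-01, -7.22236990e-01,
         1.12386912e+03],
       [ 0.00000000e+00,  0.00000000e+00,  0.00000000e+00,
         1.00000000e+00]])}
side {'fx': 440.95660112740603, 'fy': 440.95660112740603, 'cx': 253.14682046982603, 'cy': 193.5061284701894, 'view': array([[-9.60801567e-01, -2.77233780e-01, -1.33395939e-03,
         5.01095075e+02],
       [-2.05964171e-01,  7.17008713e-01, -6.65940887e-01,
         1.25878904e+02],
       [ 1.85577770e-01, -6.39562300e-01, -7.46003321e-01,
         7.85490567e+02],
       [ 0.00000000e+00,  0.00000000e+00,  0.00000000e+00,
         1.00000000e+00]])}
{'fx': 302.33275931962345, 'fy': 302.33275931962345, 'cx': 257.56681521535586, 'cy': 191.88568664705812, 'mount': array([[-1.53839102e-03, -9.51854226e-01, -3.06547168e-01,
      
[... 273 characters left out ...]
])}
{'time_s': 0.1, 'joints': array([-2.23406092e-01,  3.13417347e-01,  1.49831749e+00, -2.40164775e-05,
        1.33102824e+00, -2.23402336e-01]), 'dq': array([-0.00060643, -0.00189478, -0.00106699,  0.00258817,  0.00118346,
       -0.00029927]), 'tau': array([ 2.30574413e-03, -4.12899542e+01, -2.60142785e+01, -1.81123951e-04,
        3.02137116e-03,  1.15447833e-05]), 'eef_pos': array([5.24739325e+02, 3.69253733e-02, 1.96196832e+02]), 'ee_rot': array([-4.88985717e-04,  7.07105967e-01,  7.07107353e-01, -3.21712272e-04]), 'force': array([ 0.35572005, -0.23979083, -0.53042237]), 'wrist_torque': array([ 0.07169471, -0.0102156 , -0.02470077]), 'grip_force': 0.0, 'grip_width': 1.004923604714563}
```

View pics/scene0.png

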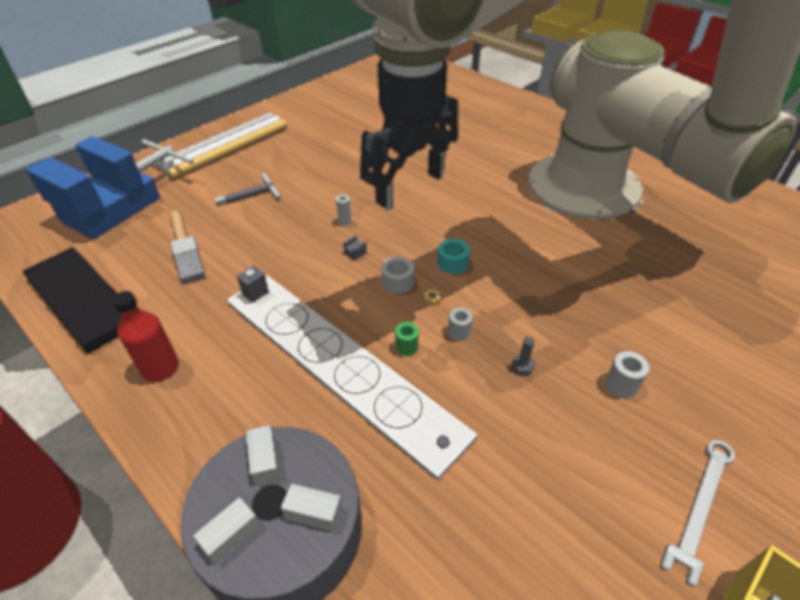

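View pics/side0.png

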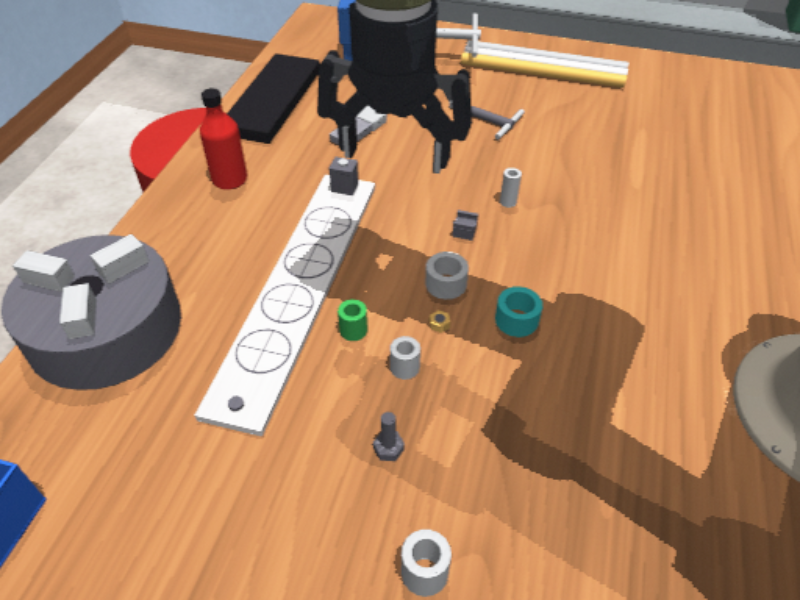

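The grey sleeves in the scene view (800x600) are: 26 at (343,210), 56 at (398,275), 36 at (460,324) and 46 at (627,375). The look-alikes are turquoise at (453,256) and green at (406,338). The bolt is at (524,357). The stop is at (253,284), at the far end of the rail, and the ring marks run from (287,318) to (398,407). Next I measure them.

```bash
cat > h.py <<'E'
import numpy as np, cv2
from scipy.optimize import least_squares
from scipy.spatial.transform import Rotation as R
from rig import ctrl
def cam(name):
    """picture, depth, K, cam->world"""
    c=ctrl.calibration(name); s=ctrl.sense()
    if name=="wrist":
        T=np.eye(4); q=s["ee_rot"]; T[:3,:3]=R.from_quat(q[[1,2,3,0]]).as_matrix(); T[:3,3]=s["eef_pos"]; M=T@c["mount"]
    else: M=np.linalg.inv(c["view"])
    p,d=ctrl.capture(name)
    return p,d,c,M
def world(d,c,M):
    v,u=np.mgrid[:384,:512]
    P=np.stack([(u-c["cx"])/c["fx"]*d,(v-c["cy"])/c["fy"]*d,d],-1)
    return P@M[:3,:3].T+M[:3,3]
def plane(u,v,c,M,z):
    r=M[:3,:3]@np.array([(u-c["cx"])/c["fx"],(v-c["cy"])/c["fy"],1]); return M[:3,3]+r*(z-M[2,3])/r[2]
def ortho(p,c,M,z,x0,y0,n,s=1.0):
    """top view of plane z, pixel=(x-x0)/s,(y-y0)/s ; n=(w,h)"""
    j,i=np.mgrid[:n[1],:n[0]]
    W=np.stack([x0+i*s,y0+j*s,np.full(i.shape,z,float)],-1)
    C=(W-M[:3,3])@M[:3,:3]
    return cv2.remap(p,(C[...,0]/C[...,2]*c["fx"]+c["cx"]).astype(np.float32),(C[...,1]/C[...,2]*c["fy"]+c["cy"]).astype(np.float32),cv2.INTER_LINEAR)
E
python3 - <<'E'
from h import *
G={'26':((343,210),55),'56':((398,275),35),'36':((460,324),40),'46':((627,375),50),'stop':((253,272),57),'bolt':((528,343),62),'turq':((453,256),35),'green':((406,338),40)}
for n in("scene","side"):
    p,d,c,M=cam(n); W=world(d,c,M); ok=d>0
    print(n)
    if n=="scene": g={k:plane(*(np.array(uv)*.64),c,M,h) for k,(uv,h) in G.items()}
    for k,(uv,h) in G.items():
        m=ok&(abs(W[...,2]-h)<5)&(np.hypot(*(W[...,:2]-g[k][:2]).transpose(2,0,1))<45)
        m&=W[...,2]>20
        nc,l,st,ce=cv2.connectedComponentsWithStats(m.astype(np.uint8)*255)
        o=[]
        for i in range(1,nc):
            if st[i,4]<12: continue
            Q=W[l==i]; (cx,cy),r=cv2.minEnclosingCircle(Q[:,:2].astype(np.float32)); o.append((st[i,4],round(cx),round(cy),round(2*r),round(np.median(Q[:,2]))))
        print(k,g[k][:2].round(),o)
    o=ortho(p,c,M,12,250,-300,(500,600)); cv2.imwrite(f"pics/ortho_{n}.png",o[:,:,::-1])
E
```

```text
scene
26 [ 450. -233.] [(np.int32(27), 426, -261, 25, 54)]
56 [488. -57.] [(np.int32(164), 476, -72, 56, 34)]
36 [504.  87.] [(np.int32(119), 490, 76, 37, 39)]
46 [427. 311.] [(np.int32(235), 406, 306, 47, 50)]
stop [ 659. -212.] [(np.int32(137), 665, -212, 44, 56)]
bolt [483. 188.] [(np.int32(40), 478, 185, 17, 62)]
turq [390. -23.] [(np.int32(152), 376, -35, 56, 34)]
green [580.  48.] [(np.int32(120), 569, 38, 36, 39)]
side
26 [ 450. -233.] [(np.int32(44), 424, -260, 25, 54)]
56 [488. -57.] [(np.int32(281), 474, -73, 57, 35)]
36 [504.  87.] [(np.int32(206), 488, 74, 37, 40)]
46 [427. 311.] [(np.int32(566), 404, 305, 46, 50)]
stop [ 659. -212.] [(np.int32(144), 661, -213, 44, 57)]
bolt [483. 188.] [(np.int32(78), 476, 185, 16, 62)]
turq [390. -23.] [(np.int32(310), 373, -37, 59, 35)]
green [580.  48.] [(np.int32(182), 567, 37, 37, 40)]
```

View pics/ortho_side.png

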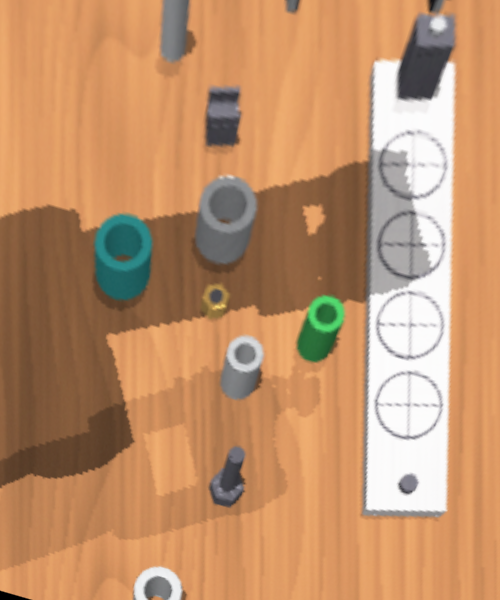

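The measured diameters match (25, 47, 37 and 56 mm). The order along the rail is clear from the stop at about (662,-213), with marks near y = -136, -56, 25 and 105. I'll refine with one wrist picture from the start pose and fit the rings.

```bash
cat >> h.py <<'E'
def rings(p,c,M,guess,s=0.5,w=30):
    out=[]
    k=np.zeros((141,141),np.float32); cv2.circle(k,(70,70),68,1,3)
    cv2.line(k,(8,70),(132,70),.5,2); cv2.line(k,(70,8),(70,132),.5,2); k-=k.mean()
    for gx,gy in guess:
        n=141+2*w; g=cv2.cvtColor(ortho(p,c,M,12,gx-s*(n//2),gy-s*(n//2),(n,n),s),cv2.COLOR_RGB2GRAY)
        b=cv2.morphologyEx(g,cv2.MORPH_BLACKHAT,np.ones((15,15))).astype(np.float32)
        b=np.minimum(b,40)
        r=cv2.GaussianBlur(cv2.matchTemplate(b,k,cv2.TM_CCOEFF_NORMED),(5,5),1)
        _,v,_,l=cv2.minMaxLoc(r); out.append((round(gx+(l[0]-w)*s,1),round(gy+(l[1]-w)*s,1),round(v,2)))
    return out
def tops(d,c,M,what):
    W=world(d,c,M); o={}
    for k,(x,y,h,od,bore) in what.items():
        m=(d>0)&(abs(W[...,2]-h)<5)&(np.hypot(W[...,0]-x,W[...,1]-y)<od/2+14)
        Q=W[m]
        if len(Q)<15: continue
        # annulus centre: mean of per-point distance limits via fit of points within [bore/2, od/2]
        f=lambda t:(lambda r:np.maximum(r-od/2,0)+np.maximum(bore/2-r,0))(np.hypot(Q[:,0]-t[0],Q[:,1]-t[1]))
        e=cv2.minEnclosingCircle(Q[:,:2].astype(np.float32))
        t=least_squares(f,e[0]).x; o[k]=(*t.round(1),*np.round(e[0],1),round(2*e[1],1),round(float(np.median(Q[:,2])),1),len(Q))
    return o
MK=[(663,-136),(662,-56),(659,25),(658,105)]
SL={'56':(475,-72,35,56,36),'46':(405,306,50,46,26),'36':(489,75,40,36,20),'26':(425,-260,55,26,14)}
E
python3 - <<'E'
from h import *
for n in("scene","side","wrist"):
    p,d,c,M=cam(n); print(n,rings(p,c,M,MK)); print(tops(d,c,M,SL))
    if n=="wrist": cv2.imwrite("pics/w0.png",p[:,:,::-1])
E
```

```text
scene [(662.0, -134.0, 0.46), (661.0, -53.5, 0.43), (659.5, 25.5, 0.46), (658.0, 106.0, 0.48)]
{'56': (np.float64(475.2), np.float64(-71.9), np.float64(474.2), np.float64(-71.9), 57.9, 34.1, 179), '46': (np.float64(406.5), np.float64(306.2), np.float64(406.2), np.float64(306.1), 46.5, 49.5, 232), '36': (np.float64(490.6), np.float64(75.2), np.float64(489.7), np.float64(75.6), 37.8, 39.3, 113), '26': (np.float64(424.8), np.float64(-263.2), np.float64(425.3), np.float64(-261.8), 26.1, 53.2, 37)}
side [(662.5, -135.5, 0.51), (661.0, -55.5, 0.47), (659.5, 24.5, 0.51), (658.5, 105.0, 0.51)]
{'56': (np.float64(472.9), np.float64(-72.9), np.float64(473.7), np.float64(-72.9), 59.0, 34.7, 305), '46': (np.float64(404.2), np.float64(305.1), np.float64(404.3), np.float64(305.0), 45.8, 50.1, 579), '36': (np.float64(488.5), np.float64(74.6), np.float64(488.9), np.float64(74.4), 37.4, 39.7, 205), '26': (np.float64(422.8), np.float64(-263.6), np.float64(424.6), np.float64(-263.5), 29.5, 54.4, 69)}
wrist [(664.5, -138.0, 0.43), (662.5, -56.5, 0.5), (661.0, 24.0, 0.52), (659.5, 104.0, 0.52)]
{'56': (np.float64(475.1), np.float64(-74.2), np.float64(474.9), np.float64(-74.4), 56.0, 35.6, 965), '36': (np.float64(490.5), np.float64(73.2), np.float64(490.3), np.float64(73.1), 35.8, 40.6, 644), '26': (np.float64(425.2), np.float64(-264.4), np.float64(424.0), np.float64(-259.2), 21.5, 54.6, 91)}
```

View pics/w0.png

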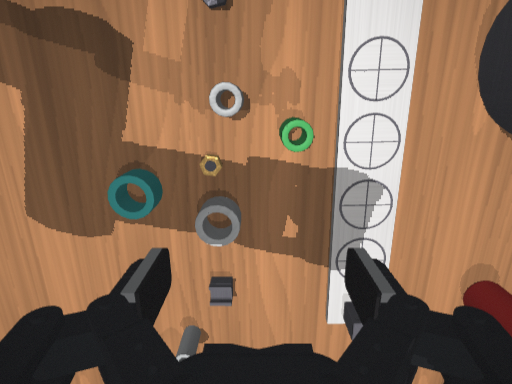

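The wrist picture (512x384) has grey 56 at (218,221), grey 36 at (226,100), the turquoise ring at (134,194) and the green ring at (297,135). The two coloured ones are the excluded look-alikes. I'll confirm this in one enlarged crop.

```bash
python3 -c "
import cv2;p=cv2.imread('pics/w0.png');cv2.imwrite('pics/crop.png',cv2.resize(p[70:260,90:330],None,fx=3,fy=3,interpolation=cv2.INTER_CUBIC))"
```

```text
(no output)
```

View pics/crop.png

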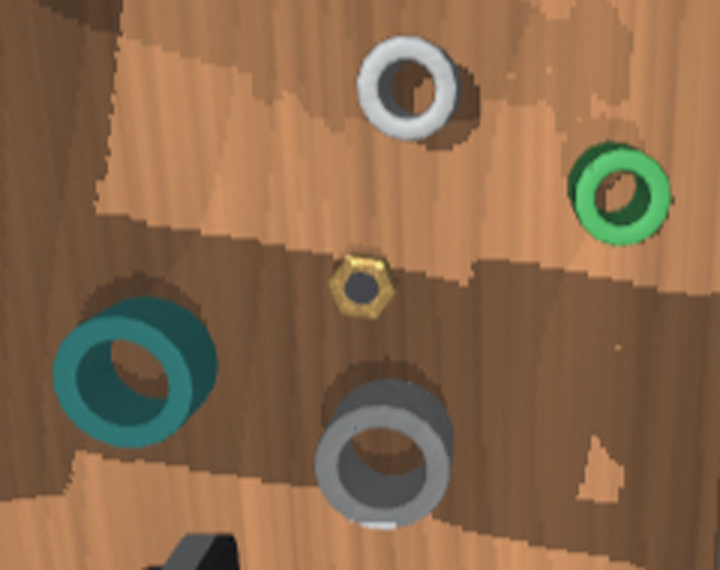

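Request:
send_rows:
  targets:
    - {"offset": [-1.6, -2.4, -3], "spin": 0}
    - {"offset": [-3.3, -4.9, -6], "spin": 0}
    - {"offset": [-5.05, -7.3, -9], "spin": 0}
    - {"offset": [-5.05, -7.3, -10], "spin": 0}
  grip: 1
  squeeze: 70

```text
time_s: 0.68
eef_pos: [470.7, -74.8, 93.3]
ee_rot: [-0.003, 0.708, 0.706, -0.002]
force: [-0.2, 0.6, -0.6]
grip_width: 1.002
grip_force: 0.0
```

The crop shows grey 56 at (383,465) and grey 36 at (408,88). The turquoise ring at (135,372) and the green one at (620,193) are left alone. Now I descend on the 56.

Request:
send_rows:
  targets:
    - {"offset": [0, 0, 0], "spin": 0}
    - {"offset": [0, 0, -2], "spin": 0}
    - {"offset": [0, 0, -4.5], "spin": 0}
    - {"offset": [0, 0, -7], "spin": 0}
    - {"offset": [0, 0, -8.5], "spin": 0}
    - {"offset": [0, 0, -9.2], "spin": 0}
    - {"offset": [0, 0, -9.2], "spin": 0}
    - {"offset": [0, 0, -9.2], "spin": 0}

```text
time_s: 1.35
eef_pos: [475.4, -73.0, 5.7]
ee_rot: [0.001, 0.707, 0.707, 0.0]
force: [-0.8, 0.8, 0.2]
grip_width: 0.997
grip_force: 0.0
```

Request:
send_rows:
  targets:
    - {"offset": [0, 0, 0], "spin": 0}
    - {"offset": [0, 0, 0], "spin": 0}
    - {"offset": [0, 0, 0], "spin": 0}
    - {"offset": [0, 0, 0], "spin": 0}
    - {"offset": [0, 0, 0], "spin": 0}
    - {"offset": [0, 0, 0], "spin": 0}
  grip: 0
  squeeze: 40

```text
time_s: 1.85
eef_pos: [474.6, -73.1, 4.9]
ee_rot: [0.0, 0.707, 0.707, 0.0]
force: [-0.1, 0.5, 0.1]
grip_width: 0.145
grip_force: 0.0
```

The opening reads 0.145 where 0.66 was expected, so I look before moving again.

```bash
python3 - <<'E'
from h import *
print(ctrl.sense()["grip_width"],ctrl.sense()["grip_force"])
p,d,c,M=cam("side");print(tops(d,c,M,SL)); q,_,_,_=cam("wrist")
cv2.imwrite("pics/a.png",np.hstack([cv2.resize(p[60:260,150:400],(500,400)),cv2.resize(q,(300,225)).copy() if 0 else cv2.copyMakeBorder(cv2.resize(q,(300,225)),0,175,0,0,0)])[:,:,::-1])
E
```

```text
0.1446353699621428 0.0
{'56': (np.float64(472.7), np.float64(-73.0), np.float64(472.2), np.float64(-73.0), 56.4, 34.6, 223), '46': (np.float64(404.3), np.float64(305.3), np.float64(404.2), np.float64(305.3), 45.9, 50.0, 576), '36': (np.float64(488.9), np.float64(74.8), np.float64(488.6), np.float64(74.4), 35.9, 39.6, 204), '26': (np.float64(422.8), np.float64(-263.9), np.float64(423.7), np.float64(-264.0), 28.2, 54.3, 67)}
```

View pics/a.png

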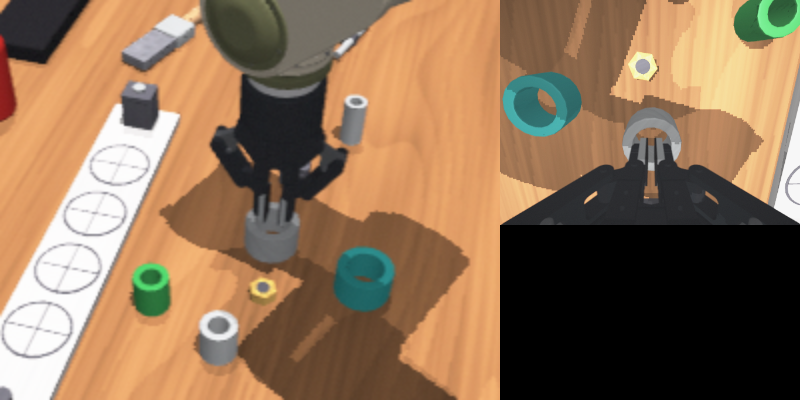

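```bash
python3 - <<'E'
from h import *
p,d,c,M=cam("side"); q,e,cw,Mw=cam("wrist")
a=cv2.resize(p[140:210,255:325],(400,400),interpolation=cv2.INTER_CUBIC); b=cv2.resize(q[150:384,140:374],(400,400),interpolation=cv2.INTER_CUBIC)
cv2.imwrite("pics/b.png",np.hstack([a,b])[:,:,::-1])
W=world(e,cw,Mw); s=ctrl.sense(); print(s["time_s"],s["grip_width"],s["grip_force"],s["eef_pos"],s["force"])
m=(e>0)&(np.hypot(W[...,0]-475,W[...,1]+73)<17); print(np.percentile(W[m][:,2],[1,5,25,50,75,95]).round(),m.sum())
E
```

```text
2.05 -0.003163887072993168 0.0 [474.50534357 -73.02888751   4.70217983] [-0.29955282 -0.47531422  0.70412589]
[  0.   1.  68.  89. 114. 125.] 8301
```

View pics/b.png

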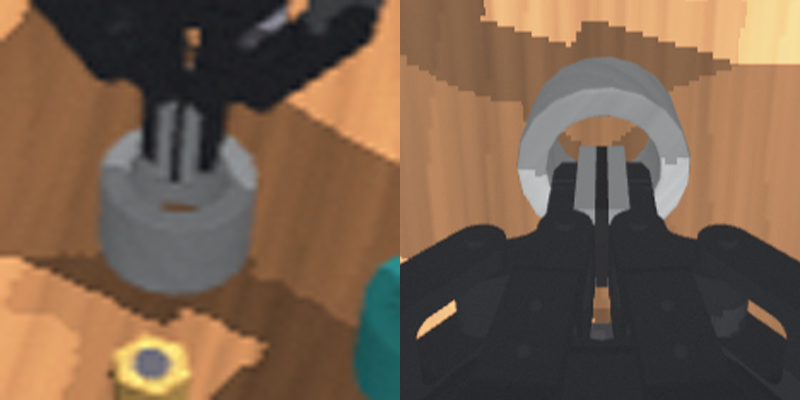

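```bash
python3 - <<'E'
from h import *
c=ctrl.calibration("side")
for z in (0,5,10,20,30,35,40,50):
    q=c["view"]@[474.5,-73,z,1]; print(z,(q[0]/q[2]*c["fx"]+c["cx"]).round(1),(q[1]/q[2]*c["fy"]+c["cy"]).round(1))
p,d,c,M=cam("side");W=world(d,c,M);print([W[v,286].round() for v in range(164,180,2)])
E
```

```text
0 284.5 181.9
5 284.6 180.3
10 284.8 178.6
20 285.0 175.2
30 285.3 171.8
35 285.4 170.1
40 285.5 168.3
50 285.8 164.8
[array([472., -62.,  63.]), array([472., -62.,  58.]), array([472., -63.,  52.]), array([472., -63.,  45.]), array([476., -91.,  11.]), array([476., -94.,   2.]), array([475., -89.,   2.]), array([468., -50.,  37.])]
```

```bash
python3 - <<'E'
from h import *
s=ctrl.sense(); print(s["eef_pos"],s["joints"].round(3),s["grip_width"])
p,d,c,M=cam("wrist"); W=world(d,c,M)
print([(v,W[v,u].round().tolist()) for u in(247,) for v in range(230,260,4)])
p,d,c,M=cam("side"); W=world(d,c,M)
m=(d>0)&(np.hypot(W[...,0]-474.5,W[...,1]+73)<100)&(W[...,2]>36)
for z in range(36,180,8):
    Q=W[m&(abs(W[...,2]-z)<4)&(np.hypot(W[...,0]-375,W[...,1]+36)>32)]
    if len(Q): print(z,len(Q),Q.min(0).round()[:2],Q.max(0).round()[:2])
E
```

```text
[474.50773201 -73.01798321   4.67238471] [-0.397  0.472  1.842  0.     0.828 -0.397] -0.003056383001532153
[(230, [467.0, -80.0, 2.0]), (234, [467.0, -83.0, 1.0]), (238, [469.0, -63.0, 48.0]), (242, [469.0, -63.0, 53.0]), (246, [469.0, -63.0, 57.0]), (250, [469.0, -62.0, 61.0]), (254, [469.0, -63.0, 63.0]), (258, [470.0, -63.0, 67.0])]
36 29 [447. -89.] [498. -46.]
44 14 [464. -67.] [480. -61.]
52 45 [459. -77.] [485. -60.]
60 40 [459. -75.] [485. -61.]
68 42 [459. -75.] [486. -60.]
76 43 [456. -83.] [488. -60.]
84 68 [444. -84.] [501. -59.]
92 167 [435. -85.] [509. -57.]
100 131 [430. -85.] [515. -57.]
108 136 [423. -84.] [520. -53.]
116 148 [415. -82.] [528. -54.]
124 186 [411. -77.] [533. -53.]
132 263 [411. -86.] [534. -53.]
140 185 [419. -77.] [523. -52.]
148 172 [430. -79.] [514. -51.]
156 64 [432. -79.] [513. -60.]
164 17 [435. -75.] [508. -38.]
172 117 [435. -73.] [507. -34.]
```

Both cameras put the shut fingertips at z≈44, though the reported TCP is at z≈5. The real fingers therefore end about 40 mm short of the stated TCP. They closed in the air above the sleeve, which is untouched. I'll reopen, check where the open tips are, and correct for it.

Request:
send_rows:
  targets:
    - {"offset": [0, 0, 0], "spin": 0}
    - {"offset": [0, 0, 0], "spin": 0}
    - {"offset": [0, 0, 0], "spin": 0}
    - {"offset": [0, 0, 0], "spin": 0}
    - {"offset": [0, 0, 0], "spin": 0}
    - {"offset": [0, 0, 0], "spin": 0}
    - {"offset": [0, 0, 0], "spin": 0}
    - {"offset": [0, 0, 0], "spin": 0}
  grip: 1

```text
time_s: 2.87
eef_pos: [474.5, -73.0, 4.7]
ee_rot: [-0.0, 0.707, 0.707, -0.0]
force: [0.2, 0.1, 0.5]
grip_width: 1.001
grip_force: 0.0
```

```bash
python3 - <<'E'
from h import *
s=ctrl.sense(); print(s["eef_pos"],s["grip_width"])
for n in ("side","wrist"):
    p,d,c,M=cam(n); W=world(d,c,M); print(n,tops(d,c,M,{'56':SL['56']}))
    m=(d>0)&(abs(W[...,1]+73)<14)&(W[...,2]>38)&(abs(W[...,0]-474.5)<70)
    for z in range(38,90,4):
        X=W[m&(abs(W[...,2]-z)<2)][:,0]; L=X[X<474];H=X[X>474]
        print(z,len(X),[np.r_[a.min(),a.max()].round() for a in (L,H) if len(a)])
E
```

```text
[474.50369185 -73.03180694   4.69742362] 1.0005889541670474
side {'56': (np.float64(472.9), np.float64(-73.1), np.float64(472.3), np.float64(-73.0), 57.1, 34.6, 304)}
38 0 []
42 0 []
46 0 []
50 0 []
54 7 [array([428., 430.]), array([515., 519.])]
58 13 [array([423., 428.]), array([515., 524.])]
62 19 [array([417., 428.]), array([515., 526.])]
66 31 [array([416., 429.]), array([515., 529.])]
70 23 [array([416., 429.]), array([515., 529.])]
74 21 [array([416., 429.]), array([515., 528.])]
78 27 [array([416., 430.]), array([515., 529.])]
82 27 [array([416., 428.]), array([515., 528.])]
86 25 [array([417., 429.]), array([515., 529.])]
wrist {'56': (np.float64(474.8), np.float64(-74.5), np.float64(474.8), np.float64(-74.7), 56.0, 35.7, 4754)}
38 1 [array([457., 457.])]
42 0 []
46 0 []
50 0 []
54 124 [array([425., 432.]), array([517., 524.])]
58 330 [array([420., 432.]), array([516., 528.])]
62 432 [array([418., 432.]), array([516., 530.])]
66 515 [array([418., 432.]), array([516., 531.])]
70 550 [array([418., 432.]), array([516., 531.])]
74 609 [array([418., 432.]), array([516., 531.])]
78 667 [array([417., 432.]), array([516., 531.])]
82 702 [array([417., 432.]), array([516., 530.])]
86 634 [array([418., 432.]), array([516., 531.])]
```

Request:
send_rows:
  targets:
    - {"offset": [0, 0, -1], "spin": 0}
    - {"offset": [0, 0, -2], "spin": 0}
    - {"offset": [0, 0, -3], "spin": 0}
    - {"offset": [0, 0, -3.6], "spin": 0}
    - {"offset": [0, 0, -4], "spin": 0}
    - {"offset": [0, 0, -4], "spin": 0}

```text
time_s: 3.47
eef_pos: [473.9, -72.8, -36.4]
ee_rot: [-0.001, 0.707, 0.707, -0.0]
force: [-0.3, -0.1, 0.0]
grip_width: 1.002
grip_force: 0.0
```

Request:
send_rows:
  targets:
    - {"offset": [0, 0, 0], "spin": 0}
    - {"offset": [0, 0, 0], "spin": 0}
    - {"offset": [0, 0, 0], "spin": 0}
    - {"offset": [0, 0, 0], "spin": 0}
    - {"offset": [0, 0, 0], "spin": 0}
    - {"offset": [0, 0, 0], "spin": 0}
    - {"offset": [0, 0, 0], "spin": 0}
  grip: 0.5
  squeeze: 50

```text
time_s: 4.05
eef_pos: [475.0, -73.2, -34.6]
ee_rot: [0.001, 0.707, 0.707, 0.0]
force: [-0.2, 1.0, 5.9]
grip_width: 0.634
grip_force: 53.6
```

Gripped: an opening of 0.634 is about 54 mm, which fits the 56. Lift and carry it to the mark next to the stop.

Request:
send_rows:
  targets:
    - {"offset": [0, 0, 0.8], "spin": 0}
    - {"offset": [0, 0, 2.2], "spin": 0}
    - {"offset": [0, 0, 4], "spin": 0}
    - {"offset": [1.5, -0.5, 5], "spin": 0}
    - {"offset": [4, -1.3, 5], "spin": 0}
    - {"offset": [7, -2.3, 5], "spin": 0}
    - {"offset": [10, -3.3, 5], "spin": 0}
    - {"offset": [13, -4.3, 5], "spin": 0}

```text
time_s: 4.72
eef_pos: [605.3, -116.2, 14.8]
ee_rot: [-0.0, 0.707, 0.707, -0.0]
force: [0.7, -0.7, -3.5]
grip_width: 0.632
grip_force: 54.2
```

Request:
send_rows:
  targets:
    - {"offset": [2.5, -0.9, 0], "spin": 0}
    - {"offset": [4.5, -1.6, 0], "spin": 0}
    - {"offset": [5.5, -1.9, 0], "spin": 0}
    - {"offset": [5.85, -1.98, -0.5], "spin": 0}
    - {"offset": [5.85, -1.98, -1.7], "spin": 0}
    - {"offset": [5.85, -1.98, -2.7], "spin": 0}
    - {"offset": [5.85, -1.98, -3.2], "spin": 0}
    - {"offset": [5.85, -1.98, -3.2], "spin": 0}

```text
time_s: 5.38
eef_pos: [661.2, -135.1, -19.5]
ee_rot: [-0.002, 0.707, 0.707, -0.001]
force: [-0.7, 0.2, -4.3]
grip_width: 0.631
grip_force: 54.3
```

```bash
cat >> h.py <<'E'
REF={"scene":[(662.0,-134.0),(661.0,-53.5),(659.5,25.5),(658.0,106.0)],"side":[(662.5,-135.5),(661.0,-55.5),(659.5,24.5),(658.5,105.0)],"wrist":[(664.5,-138.0),(662.5,-56.5),(661.0,24.0),(659.5,104.0)]}
def check(i,k,lift):
    print(ctrl.sense()["eef_pos"].round(1),ctrl.sense()["force"].round(1))
    h,od,b=SL[k][2:]
    for n in REF:
        p,d,c,M=cam(n); t=tops(d,c,M,{k:(*MK[i],12+lift+h,od,b)}).get(k)
        if t: print(n,"sleeve-minus-mark",np.round(np.array(t[:2])-REF[n][i],1),"encl",np.round(np.array(t[2:4])-REF[n][i],1),"d",t[4],"top",t[5],t[6])
    return p
E
python3 -c "
from h import *
check(0,'56',6)"
```

```text
[ 661.2 -135.1  -19.5] [-0.7  0.2 -4.3]
scene sleeve-minus-mark [0.4 2.5] encl [0.7 5.1] d 78.1 top 50.0 157
side sleeve-minus-mark [-2.3  3. ] encl [-1.9  6. ] d 78.3 top 51.2 237
wrist sleeve-minus-mark [-2.2  3.4] encl [-2.3  8.4] d 81.1 top 52.9 8714
```

Request:
send_rows:
  targets:
    - {"offset": [0, 0, 0], "spin": 0}
    - {"offset": [0, 0, -0.15], "spin": 0}
    - {"offset": [0, 0, -0.3], "spin": 0}
    - {"offset": [0, 0, -0.4], "spin": 0}
    - {"offset": [0, 0, -0.45], "spin": 0}
    - {"offset": [0, 0, -0.45], "spin": 0}

```text
time_s: 6.03
eef_pos: [662.9, -135.8, -22.0]
ee_rot: [-0.0, 0.707, 0.707, -0.0]
force: [-0.2, 0.0, -3.9]
grip_width: 0.636
grip_force: 54.3
```

```bash
python3 - <<'E'
from h import *
s=ctrl.sense();print(s["eef_pos"].round(1),s["force"].round(1))
p,d,c,M=cam("side"); p2,d2,c2,M2=cam("scene")
for n,d,c,M in(("side",d,c,M),("scene",d2,c2,M2)):
    W=world(d,c,M); 
    m=(d>0)&(abs(W[...,2]-48.5)<4)&(np.hypot(W[...,0]-REF[n][0][0],W[...,1]-REF[n][0][1])<31); print(n,np.median(W[m][:,2]),W[m].min(0).round(1),W[m].max(0).round(1))
q,_,_,_=cam("wrist")
cv2.imwrite("pics/c.png",np.hstack([cv2.resize(p[90:190,170:270],(400,400),interpolation=cv2.INTER_CUBIC),cv2.resize(q[150:384,140:374],(400,400))])[:,:,::-1])
E
```

```text
[ 662.9 -135.8  -22. ] [-0.2  0.  -3.9]
side 47.23334284744976 [ 634.6 -162.2   44.5] [ 692.1 -107.6   52.4]
scene 46.80007439540941 [ 633.3 -159.2   44.5] [ 691.  -107.3   52.4]
```

View pics/c.png

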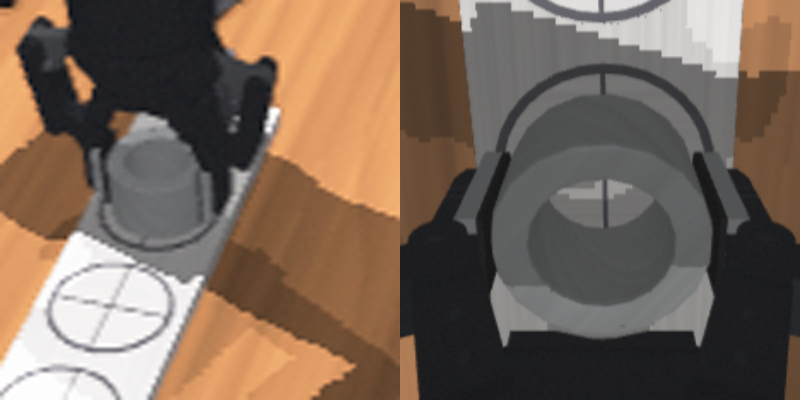

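The sleeve sits centred in the ring and still hangs free (the force equals its weight). I lower the last 2 mm.

Request:
send_rows:
  targets:
    - {"offset": [0, 0, -0.05], "spin": 0}
    - {"offset": [0, 0, -0.1], "spin": 0}
    - {"offset": [0, 0, -0.15], "spin": 0}
    - {"offset": [0, 0, -0.2], "spin": 0}
    - {"offset": [0, 0, -0.2], "spin": 0}

```text
time_s: 6.6
eef_pos: [663.1, -135.8, -22.5]
ee_rot: [0.0, 0.707, 0.707, 0.0]
force: [-5.3, 2.6, 6.5]
grip_width: 0.634
grip_force: 55.4
```

Request:
send_rows:
  targets:
    - {"offset": [0, 0, 0], "spin": 0}
    - {"offset": [0, 0, 0], "spin": 0}
    - {"offset": [0, 0, 0], "spin": 0}
    - {"offset": [0, 0, 0], "spin": 0}
    - {"offset": [0, 0, 0.6], "spin": 0}
    - {"offset": [0, 0, 2.5], "spin": 0}
    - {"offset": [0, 0, 5.5], "spin": 0}
    - {"offset": [0, 0, 8.5], "spin": 0}
  grip: 1

```text
time_s: 7.27
eef_pos: [662.6, -135.7, 62.0]
ee_rot: [-0.001, 0.707, 0.707, -0.0]
force: [0.4, -0.5, 0.5]
grip_width: 0.998
grip_force: 0.0
```

Request:
send_rows:
  targets:
    - {"offset": [-2, 3.4, 1.5], "spin": 0}
    - {"offset": [-4, 6.8, 1.5], "spin": 0}
    - {"offset": [-6, 10.2, 1.5], "spin": 0}
    - {"offset": [-8, 13.6, 1.5], "spin": 0}
    - {"offset": [-10, 17, 1.5], "spin": 0}
    - {"offset": [-12, 20.4, 1.5], "spin": 0}
    - {"offset": [-14, 23.8, 1.5], "spin": 0}
    - {"offset": [-16, 27.2, 1.5], "spin": 0}

```text
time_s: 7.93
eef_pos: [502.0, 137.6, 76.8]
ee_rot: [0.0, 0.707, 0.707, 0.0]
force: [1.2, -0.0, 0.1]
grip_width: 1.002
grip_force: 0.0
```

Request:
send_rows:
  targets:
    - {"offset": [-2, 3.4, 0], "spin": 0}
    - {"offset": [-4, 6.8, 0], "spin": 0}
    - {"offset": [-6, 10.2, 0], "spin": 0}
    - {"offset": [-8, 13.6, 0], "spin": 0}
    - {"offset": [-9.78, 16.9, 0], "spin": 0}
    - {"offset": [-9.78, 16.9, 0], "spin": 0}
    - {"offset": [-9.78, 16.9, 0], "spin": 0}
    - {"offset": [-9.78, 16.9, 0], "spin": 0}

```text
time_s: 8.6
eef_pos: [405.6, 305.0, 76.5]
ee_rot: [0.0, 0.707, 0.707, 0.0]
force: [-0.2, 0.2, -0.1]
grip_width: 1.002
grip_force: 0.0
```

```bash
python3 - <<'E'
from h import *
s=ctrl.sense();print(s["eef_pos"].round(1),s["force"].round(1),s["time_s"])
h={'56':(663,-136,47,56,36),'46':SL['46'],'26':SL['26'],'36':SL['36']}
for n in("wrist","side","scene"):
    p,d,c,M=cam(n); print(n,tops(d,c,M,h))
E
```

```text
[405.6 305.   76.5] [-0.2  0.2 -0.1] 8.6
wrist {'46': (np.float64(405.5), np.float64(304.0), np.float64(405.7), np.float64(303.8), 46.1, 50.7, 2108)}
side {'56': (np.float64(660.4), np.float64(-136.2), np.float64(660.6), np.float64(-135.8), 57.1, 46.6, 252), '46': (np.float64(404.4), np.float64(305.1), np.float64(404.5), np.float64(305.3), 45.9, 50.0, 575)}
scene {'56': (np.float64(663.2), np.float64(-134.7), np.float64(662.2), np.float64(-134.3), 57.7, 46.3, 218), '46': (np.float64(406.3), np.float64(305.7), np.float64(407.4), np.float64(304.7), 47.4, 49.4, 236), '26': (np.float64(426.0), np.float64(-263.8), np.float64(426.0), np.float64(-264.0), 27.3, 53.3, 37), '36': (np.float64(491.1), np.float64(75.9), np.float64(491.2), np.float64(75.9), 36.9, 39.3, 113)}
```

The 56 stands within 2 mm of its mark. Descend on the 46.

Request:
send_rows:
  targets:
    - {"offset": [0, 0, -2], "spin": 0}
    - {"offset": [0, 0, -5], "spin": 0}
    - {"offset": [0, 0, -8], "spin": 0}
    - {"offset": [0, 0, -9.8], "spin": 0}
    - {"offset": [0, 0, -10.7], "spin": 0}
    - {"offset": [0, 0, -11], "spin": 0}
    - {"offset": [0, 0, -11], "spin": 0}

```text
time_s: 9.33
eef_pos: [405.7, 304.9, -33.7]
ee_rot: [0.0, 0.707, 0.707, 0.0]
force: [-0.6, -0.7, -0.6]
grip_width: 1.003
grip_force: 0.0
```

Request:
send_rows:
  targets:
    - {"offset": [0, 0, 0], "spin": 0}
    - {"offset": [0, 0, 0], "spin": 0}
    - {"offset": [0, 0, 0], "spin": 0}
    - {"offset": [0, 0, 0], "spin": 0}
    - {"offset": [0, 0, 0], "spin": 0}
    - {"offset": [0, 0, 0], "spin": 0}
    - {"offset": [0, 0, 0], "spin": 0}
    - {"offset": [0, 0, 0], "spin": 0}
  grip: 0.4

```text
time_s: 10.0
eef_pos: [405.9, 305.5, -32.8]
ee_rot: [0.0, 0.707, 0.707, 0.001]
force: [-0.2, -1.9, 5.4]
grip_width: 0.519
grip_force: 51.1
```

Request:
send_rows:
  targets:
    - {"offset": [0, 0, 0.8], "spin": 0}
    - {"offset": [0, 0, 2.4], "spin": 0}
    - {"offset": [0, 0, 5], "spin": 0}
    - {"offset": [0, 0, 7.8], "spin": 0}
    - {"offset": [0.6, -0.8, 9], "spin": 0}
    - {"offset": [2, -2.8, 9], "spin": 0}
    - {"offset": [4, -5.6, 9], "spin": 0}
    - {"offset": [6, -8.4, 9], "spin": 0}

```text
time_s: 10.67
eef_pos: [465.2, 220.5, 56.8]
ee_rot: [-0.0, 0.706, 0.708, -0.0]
force: [-0.1, 0.7, -4.5]
grip_width: 0.521
grip_force: 52.2
```

Request:
send_rows:
  targets:
    - {"offset": [2, -2.8, 0], "spin": 0}
    - {"offset": [4, -5.6, 0], "spin": 0}
    - {"offset": [6, -8.4, 0], "spin": 0}
    - {"offset": [8, -11.2, 0], "spin": 0}
    - {"offset": [10, -14, 0], "spin": 0}
    - {"offset": [12, -16.8, 0], "spin": 0}
    - {"offset": [14, -19.6, 0], "spin": 0}
    - {"offset": [16, -22.4, 0], "spin": 0}

```text
time_s: 11.33
eef_pos: [625.4, -4.2, 56.3]
ee_rot: [-0.001, 0.707, 0.707, -0.0]
force: [0.5, -0.1, -4.3]
grip_width: 0.513
grip_force: 52.2
```

Request:
send_rows:
  targets:
    - {"offset": [1.7, -2.5, 0], "spin": 0}
    - {"offset": [3, -4.3, 0], "spin": 0}
    - {"offset": [3.61, -5.22, -1], "spin": 0}
    - {"offset": [3.61, -5.22, -3], "spin": 0}
    - {"offset": [3.61, -5.22, -5], "spin": 0}
    - {"offset": [3.61, -5.22, -6.6], "spin": 0}
    - {"offset": [3.61, -5.22, -7.2], "spin": 0}
    - {"offset": [3.61, -5.22, -7.2], "spin": 0}

```text
time_s: 12.0
eef_pos: [660.1, -54.7, -17.3]
ee_rot: [-0.002, 0.707, 0.707, -0.001]
force: [1.5, 0.7, -4.2]
grip_width: 0.518
grip_force: 52.1
```

Request:
send_rows:
  targets:
    - {"offset": [0, 0, 0], "spin": 0}
    - {"offset": [0, 0, -0.2], "spin": 0}
    - {"offset": [0, 0, -0.35], "spin": 0}
    - {"offset": [0, 0, -0.45], "spin": 0}
    - {"offset": [0, 0, -0.52], "spin": 0}
    - {"offset": [0, 0, -0.57], "spin": 0}
    - {"offset": [0, 0, -0.62], "spin": 0}
    - {"offset": [0, 0, -0.62], "spin": 0}

```text
time_s: 12.67
eef_pos: [661.4, -55.0, -20.7]
ee_rot: [0.0, 0.707, 0.707, 0.0]
force: [-6.8, 0.6, 5.6]
grip_width: 0.516
grip_force: 53.2
```

```bash
python3 - <<'E'
from h import *
s=ctrl.sense();print(s["eef_pos"].round(1),s["force"].round(1))
for n in("side","scene","wrist"):
    p,d,c,M=cam(n); W=world(d,c,M)
    r=REF[n][1]; m=(d>0)&(abs(W[...,2]-62)<4)&(np.hypot(W[...,0]-r[0],W[...,1]-r[1])<26); Q=W[m];print(n,r,np.median(Q[:,2]).round(1),((Q.min(0)+Q.max(0))/2).round(1),(np.ptp(Q,axis=0)).round(1))
E
```

```text
[661.4 -55.  -20.7] [-6.8  0.6  5.6]
side (661.0, -55.5) 61.9 [661.9 -51.6  61.9] [46.  38.1  7.8]
scene (661.0, -53.5) 61.4 [659.9 -47.6  60.9] [48.8 33.3  5.5]
wrist (662.5, -56.5) 62.7 [661.4 -53.   61.7] [48.2 39.4  7.5]
```

Request:
send_rows:
  targets:
    - {"offset": [0, 0, 0], "spin": 0}
    - {"offset": [0, 0, 0], "spin": 0}
    - {"offset": [0, 0, 0], "spin": 0}
    - {"offset": [0, 0, 0], "spin": 0}
    - {"offset": [0, 0, 0.6], "spin": 0}
    - {"offset": [0, 0, 2.5], "spin": 0}
    - {"offset": [0, 0, 5.5], "spin": 0}
    - {"offset": [0, 0, 8.7], "spin": 0}
  grip: 0.8

```text
time_s: 13.48
eef_pos: [660.7, -54.9, 65.5]
ee_rot: [-0.001, 0.707, 0.707, -0.001]
force: [0.1, -0.2, 0.3]
grip_width: 0.8
grip_force: 0.0
```

Request:
send_rows:
  targets:
    - {"offset": [-2.4, 1.8, 1], "spin": 0}
    - {"offset": [-5, 3.8, 1], "spin": 0}
    - {"offset": [-7.8, 5.9, 1], "spin": 0}
    - {"offset": [-10.6, 8, 1], "spin": 0}
    - {"offset": [-13.4, 10.1, 1], "spin": 0}
    - {"offset": [-16, 12.1, 1], "spin": 0}
    - {"offset": [-17.15, 12.93, 1], "spin": 0}
    - {"offset": [-17.15, 12.93, 1], "spin": 0}
  grip: 0.75

```text
time_s: 14.15
eef_pos: [487.8, 76.0, 75.6]
ee_rot: [-0.0, 0.706, 0.708, -0.0]
force: [0.5, -0.3, 0.5]
grip_width: 0.751
grip_force: 0.0
```

```bash
python3 - <<'E'
from h import *
s=ctrl.sense();print(s["eef_pos"].round(1),s["force"].round(1),s["time_s"],s["grip_width"])
h={'56':(663,-136,47,56,36),'46':(661,-55,62,46,26),'26':SL['26'],'36':SL['36']}
for n in("wrist","side","scene"):
    p,d,c,M=cam(n); print(n,tops(d,c,M,h))
E
```

```text
[487.8  76.   75.6] [ 0.5 -0.3  0.5] 14.15 0.7512239531405406
wrist {'36': (np.float64(490.1), np.float64(73.6), np.float64(490.1), np.float64(73.5), 35.7, 40.6, 1233)}
side {'56': (np.float64(659.9), np.float64(-135.7), np.float64(659.0), np.float64(-136.0), 58.2, 46.6, 249), '46': (np.float64(658.9), np.float64(-55.2), np.float64(658.4), np.float64(-55.4), 47.6, 61.6, 233), '26': (np.float64(422.3), np.float64(-263.6), np.float64(420.7), np.float64(-263.9), 28.6, 54.0, 72), '36': (np.float64(488.5), np.float64(74.8), np.float64(488.0), np.float64(74.1), 37.1, 39.6, 205)}
scene {'56': (np.float64(663.1), np.float64(-135.2), np.float64(662.9), np.float64(-135.7), 56.5, 46.2, 215), '46': (np.float64(661.7), np.float64(-53.8), np.float64(661.7), np.float64(-54.0), 46.6, 61.3, 197), '26': (np.float64(426.9), np.float64(-262.4), np.float64(426.8), np.float64(-262.4), 26.3, 53.6, 39), '36': (np.float64(490.8), np.float64(75.5), np.float64(490.6), np.float64(75.4), 36.7, 39.4, 115)}
```

Request:
send_rows:
  targets:
    - {"offset": [0, 0, -1.5], "spin": 0}
    - {"offset": [0, 0, -4.5], "spin": 0}
    - {"offset": [0, 0, -7.5], "spin": 0}
    - {"offset": [0, 0, -9.4], "spin": 0}
    - {"offset": [0, 0, -10.3], "spin": 0}
    - {"offset": [0, 0, -10.6], "spin": 0}
    - {"offset": [0, 0, -10.6], "spin": 0}

```text
time_s: 14.88
eef_pos: [490.4, 73.9, -31.0]
ee_rot: [0.0, 0.707, 0.707, 0.0]
force: [-0.1, 1.1, -0.2]
grip_width: 0.751
grip_force: 0.0
```

Request:
send_rows:
  targets:
    - {"offset": [0, 0, 0], "spin": 0}
    - {"offset": [0, 0, 0], "spin": 0}
    - {"offset": [0, 0, 0], "spin": 0}
    - {"offset": [0, 0, 0], "spin": 0}
    - {"offset": [0, 0, 0], "spin": 0}
    - {"offset": [0, 0, 0], "spin": 0}
    - {"offset": [0, 0, 0], "spin": 0}
    - {"offset": [0, 0, 0], "spin": 0}
  grip: 0.28
  squeeze: 45

```text
time_s: 15.55
eef_pos: [490.7, 74.2, -29.7]
ee_rot: [0.001, 0.707, 0.707, 0.001]
force: [-0.8, -0.4, 5.1]
grip_width: 0.404
grip_force: 44.8
```

Request:
send_rows:
  targets:
    - {"offset": [0, 0, 0.8], "spin": 0}
    - {"offset": [0, 0, 2.4], "spin": 0}
    - {"offset": [0, 0, 5], "spin": 0}
    - {"offset": [0.3, -0.1, 7], "spin": 0}
    - {"offset": [1.7, -0.5, 7.5], "spin": 0}
    - {"offset": [4.2, -1.2, 7.5], "spin": 0}
    - {"offset": [7, -2.1, 7.5], "spin": 0}
    - {"offset": [10, -2.9, 7.5], "spin": 0}

```text
time_s: 16.22
eef_pos: [590.7, 45.0, 45.2]
ee_rot: [0.0, 0.707, 0.707, 0.0]
force: [-0.1, -0.5, -1.1]
grip_width: 0.406
grip_force: 45.3
```

Request:
send_rows:
  targets:
    - {"offset": [3, -0.9, 0], "spin": 0}
    - {"offset": [5.5, -1.7, 0], "spin": 0}
    - {"offset": [7.02, -2.09, 0], "spin": 0}
    - {"offset": [7.02, -2.09, -1.5], "spin": 0}
    - {"offset": [7.02, -2.09, -3.5], "spin": 0}
    - {"offset": [7.02, -2.09, -5], "spin": 0}
    - {"offset": [7.02, -2.09, -5.7], "spin": 0}
    - {"offset": [7.02, -2.09, -5.7], "spin": 0}

```text
time_s: 16.88
eef_pos: [659.0, 24.6, -14.1]
ee_rot: [-0.001, 0.707, 0.707, -0.001]
force: [-0.5, -0.6, -2.6]
grip_width: 0.404
grip_force: 45.5
```

Request:
send_rows:
  targets:
    - {"offset": [0, 0, 0], "spin": 0}
    - {"offset": [0, 0, -0.2], "spin": 0}
    - {"offset": [0, 0, -0.35], "spin": 0}
    - {"offset": [0, 0, -0.45], "spin": 0}
    - {"offset": [0, 0, -0.52], "spin": 0}
    - {"offset": [0, 0, -0.58], "spin": 0}
    - {"offset": [0, 0, -0.64], "spin": 0}
    - {"offset": [0, 0, -0.64], "spin": 0}

```text
time_s: 17.55
eef_pos: [660.2, 24.4, -17.7]
ee_rot: [0.0, 0.707, 0.707, 0.0]
force: [-6.1, -0.2, 8.8]
grip_width: 0.401
grip_force: 46.6
```

Request:
send_rows:
  targets:
    - {"offset": [0, 0, 0], "spin": 0}
    - {"offset": [0, 0, 0], "spin": 0}
    - {"offset": [0, 0, 0], "spin": 0}
    - {"offset": [0, 0, 0], "spin": 0}
    - {"offset": [0, 0, 0.6], "spin": 0}
    - {"offset": [0, 0, 2.5], "spin": 0}
    - {"offset": [0, 0, 5.5], "spin": 0}
    - {"offset": [0, 0, 8.7], "spin": 0}
  grip: 0.7

```text
time_s: 18.22
eef_pos: [659.3, 24.4, 68.1]
ee_rot: [-0.001, 0.707, 0.707, -0.001]
force: [0.0, -0.4, -0.5]
grip_width: 0.704
grip_force: 0.0
```

Request:
send_rows:
  targets:
    - {"offset": [-2.1, -2.57, 1.5], "spin": 0}
    - {"offset": [-4.2, -5.14, 1.5], "spin": 0}
    - {"offset": [-6.3, -7.7, 1.5], "spin": 0}
    - {"offset": [-8.4, -10.3, 1.5], "spin": 0}
    - {"offset": [-10.5, -12.9, 1.5], "spin": 0}
    - {"offset": [-12.6, -15.4, 1.5], "spin": 0}
    - {"offset": [-14.7, -18, 1.5], "spin": 0}
    - {"offset": [-16.8, -20.6, 1.5], "spin": 0}

```text
time_s: 18.88
eef_pos: [491.0, -182.7, 83.1]
ee_rot: [0.0, 0.707, 0.707, 0.0]
force: [0.4, -0.4, 0.2]
grip_width: 0.705
grip_force: 0.0
```

Request:
send_rows:
  targets:
    - {"offset": [-2.1, -2.6, 0], "spin": 0}
    - {"offset": [-4.2, -5.1, 0], "spin": 0}
    - {"offset": [-6, -7.4, 0], "spin": 0}
    - {"offset": [-6.74, -8.15, 0], "spin": 0}
    - {"offset": [-6.74, -8.15, 0], "spin": 0}
    - {"offset": [-6.74, -8.15, 0], "spin": 0}
    - {"offset": [-6.74, -8.15, 0], "spin": 0}

```text
time_s: 19.47
eef_pos: [425.3, -262.3, 82.7]
ee_rot: [0.0, 0.707, 0.707, 0.0]
force: [0.2, 0.2, 0.3]
grip_width: 0.703
grip_force: 0.0
```

```bash
python3 - <<'E'
from h import *
s=ctrl.sense();print(s["eef_pos"].round(1),s["force"].round(1),s["time_s"],s["grip_width"])
h={'56':(663,-136,47,56,36),'46':(661,-55,62,46,26),'26':SL['26'],'36':(660,25,52,36,20)}
for n in("wrist","side","scene"):
    p,d,c,M=cam(n); print(n,{k:[float(x) for x in v] for k,v in tops(d,c,M,h).items()})
E
```

```text
[ 425.3 -262.3   82.7] [0.2 0.2 0.3] 19.4667 0.7034540074252849
wrist {'26': [424.8, -265.4, 424.7, -265.6, 25.9, 55.5, 723.0]}
side {'56': [660.4, -135.8, 660.8, -135.5, 57.7, 46.7, 251.0], '46': [658.6, -55.5, 659.1, -55.3, 47.5, 61.7, 235.0], '26': [422.6, -263.5, 422.2, -263.2, 28.7, 54.1, 67.0], '36': [657.9, 25.3, 658.3, 24.6, 36.7, 51.6, 176.0]}
scene {'56': [663.2, -134.7, 663.5, -135.2, 56.7, 46.1, 218.0], '46': [661.5, -53.8, 661.2, -53.8, 45.9, 61.2, 189.0], '26': [425.3, -262.6, 425.9, -262.7, 25.0, 53.6, 37.0], '36': [660.1, 26.2, 660.1, 25.7, 35.8, 51.5, 143.0]}
```

Request:
send_rows:
  targets:
    - {"offset": [0, -0.08, -2], "spin": 0}
    - {"offset": [0, -0.08, -5], "spin": 0}
    - {"offset": [0, -0.08, -8], "spin": 0}
    - {"offset": [0, -0.08, -9.8], "spin": 0}
    - {"offset": [0, -0.08, -10.7], "spin": 0}
    - {"offset": [0, -0.08, -11], "spin": 0}
    - {"offset": [0, -0.08, -11], "spin": 0}

```text
time_s: 20.2
eef_pos: [424.9, -263.7, -27.3]
ee_rot: [-0.0, 0.707, 0.707, 0.0]
force: [-0.1, -0.5, -0.0]
grip_width: 0.698
grip_force: 0.0
```

Request:
send_rows:
  targets:
    - {"offset": [0, 0, 0], "spin": 0}
    - {"offset": [0, 0, 0], "spin": 0}
    - {"offset": [0, 0, 0], "spin": 0}
    - {"offset": [0, 0, 0], "spin": 0}
    - {"offset": [0, 0, 0], "spin": 0}
    - {"offset": [0, 0, 0], "spin": 0}
    - {"offset": [0, 0, 0], "spin": 0}
    - {"offset": [0, 0, 0], "spin": 0}
  grip: 0.17
  squeeze: 40

```text
time_s: 20.87
eef_pos: [425.2, -264.4, -26.2]
ee_rot: [0.001, 0.707, 0.707, 0.0]
force: [-0.5, 2.0, 6.1]
grip_width: 0.298
grip_force: 39.0
```

Request:
send_rows:
  targets:
    - {"offset": [0, 0, 0.8], "spin": 0}
    - {"offset": [0, 0, 2.4], "spin": 0}
    - {"offset": [0, 0, 5], "spin": 0}
    - {"offset": [0, 0, 7.8], "spin": 0}
    - {"offset": [0.5, 0.8, 9], "spin": 0}
    - {"offset": [1.8, 2.8, 9], "spin": 0}
    - {"offset": [3.6, 5.6, 9], "spin": 0}
    - {"offset": [5.4, 8.4, 9], "spin": 0}

```text
time_s: 21.53
eef_pos: [479.1, -179.3, 63.7]
ee_rot: [0.001, 0.708, 0.707, 0.0]
force: [0.5, -0.2, -1.5]
grip_width: 0.296
grip_force: 39.5
```

Request:
send_rows:
  targets:
    - {"offset": [1.8, 2.8, 0], "spin": 0}
    - {"offset": [3.6, 5.6, 0], "spin": 0}
    - {"offset": [5.4, 8.4, 0], "spin": 0}
    - {"offset": [7.2, 11.2, 0], "spin": 0}
    - {"offset": [9, 14, 0], "spin": 0}
    - {"offset": [10.8, 16.8, 0], "spin": 0}
    - {"offset": [12.6, 19.6, 0], "spin": 0}
    - {"offset": [14.4, 22.4, 0], "spin": 0}

```text
time_s: 22.2
eef_pos: [623.1, 45.7, 63.4]
ee_rot: [0.0, 0.707, 0.707, 0.0]
force: [0.3, -0.9, -1.7]
grip_width: 0.297
grip_force: 39.5
```

Request:
send_rows:
  targets:
    - {"offset": [1.7, 2.7, 0], "spin": 0}
    - {"offset": [3, 4.9, 0], "spin": 0}
    - {"offset": [3.64, 6.09, 0], "spin": 0}
    - {"offset": [3.64, 6.09, -2], "spin": 0}
    - {"offset": [3.64, 6.09, -4.5], "spin": 0}
    - {"offset": [3.64, 6.09, -6.5], "spin": 0}
    - {"offset": [3.64, 6.09, -7.2], "spin": 0}
    - {"offset": [3.64, 6.09, -7.2], "spin": 0}

```text
time_s: 22.87
eef_pos: [657.9, 105.0, -10.7]
ee_rot: [-0.001, 0.707, 0.707, -0.001]
force: [-0.3, 0.1, -1.6]
grip_width: 0.296
grip_force: 39.6
```

Request:
send_rows:
  targets:
    - {"offset": [0, 0, 0], "spin": 0}
    - {"offset": [0, 0, -0.2], "spin": 0}
    - {"offset": [0, 0, -0.35], "spin": 0}
    - {"offset": [0, 0, -0.45], "spin": 0}
    - {"offset": [0, 0, -0.52], "spin": 0}
    - {"offset": [0, 0, -0.58], "spin": 0}
    - {"offset": [0, 0, -0.63], "spin": 0}
    - {"offset": [0, 0, -0.63], "spin": 0}

```text
time_s: 23.53
eef_pos: [659.3, 105.0, -14.2]
ee_rot: [0.0, 0.707, 0.707, 0.0]
force: [-4.8, 0.6, 7.7]
grip_width: 0.302
grip_force: 40.5
```

Contact is felt. Release, rise clear and retreat for a final check.

Request:
send_rows:
  targets:
    - {"offset": [0, 0, 0], "spin": 0}
    - {"offset": [0, 0, 0], "spin": 0}
    - {"offset": [0, 0, 0], "spin": 0}
    - {"offset": [0, 0, 0], "spin": 0}
    - {"offset": [0, 0, 0.6], "spin": 0}
    - {"offset": [0, 0, 2.5], "spin": 0}
    - {"offset": [0, 0, 5.5], "spin": 0}
    - {"offset": [0, 0, 9], "spin": 0}
  grip: 0.7

```text
time_s: 24.2
eef_pos: [658.0, 105.0, 74.2]
ee_rot: [-0.001, 0.707, 0.707, -0.001]
force: [0.2, -0.6, -0.5]
grip_width: 0.697
grip_force: 0.0
```

Request:
send_rows:
  targets:
    - {"offset": [-1.6, -1.3, 2], "spin": 0}
    - {"offset": [-3.5, -3, 5], "spin": 0}
    - {"offset": [-6, -5, 8], "spin": 0}
    - {"offset": [-8, -7, 11], "spin": 0}
    - {"offset": [-10, -8, 13], "spin": 0}
    - {"offset": [-12, -9, 13], "spin": 0}
    - {"offset": [-12, -9, 13], "spin": 0}
    - {"offset": [-12, -9, 13], "spin": 0}

```text
time_s: 24.87
eef_pos: [538.8, 14.7, 205.2]
ee_rot: [0.001, 0.707, 0.707, 0.0]
force: [-0.3, 0.3, -0.0]
grip_width: 0.701
grip_force: 0.0
```

```bash
python3 - <<'E'
from h import *
s=ctrl.sense();print(s["eef_pos"].round(1),s["force"].round(1),s["time_s"],s["grip_width"])
h={'56':(663,-136,47,56,36),'46':(661,-55,62,46,26),'36':(660,25,52,36,20),'26':(659,105,67,26,14),'bolt':(477,185,62,16,0)}
for n in("wrist","side","scene"):
    p,d,c,M=cam(n); t=tops(d,c,M,h)
    print(n,{k:(np.round(np.array(t[k][:2])-REF[n][i],1).tolist(),t[k][5]) for i,k in enumerate(('56','46','36','26')) if k in t},t.get('bolt'))
    cv2.imwrite(f"pics/f_{n}.png",p[:,:,::-1])
E
```

```text
[538.8  14.7 205.2] [-0.3  0.3 -0. ] 24.8667 0.70061100259313
wrist {'56': ([-2.4, 0.6], 47.6), '46': ([-1.9, 0.2], 62.6), '36': ([-1.6, -0.4], 52.6), '26': ([-0.9, -0.8], 67.4)} None
side {'56': ([-2.9, -0.1], 46.6), '46': ([-2.1, 0.2], 61.7), '36': ([-1.5, 0.7], 51.6), '26': ([-1.7, -0.1], 66.7)} (np.float64(476.3), np.float64(184.9), np.float64(476.4), np.float64(184.9), 16.2, 62.1, 76)
scene {'56': ([1.2, -0.3], 46.2), '46': ([0.4, -0.4], 61.2), '36': ([0.7, 0.2], 51.5), '26': ([1.4, -0.2], 66.2)} (np.float64(478.8), np.float64(185.3), np.float64(479.1), np.float64(184.7), 17.3, 61.0, 37)
```

View pics/f_side.png

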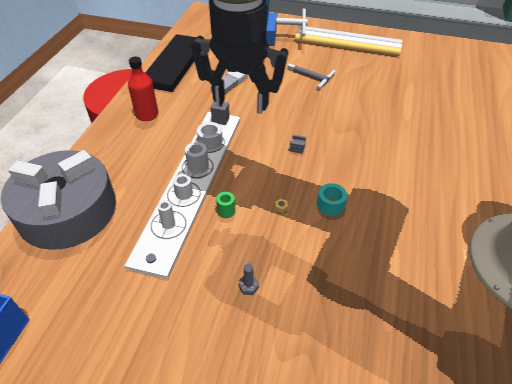

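View pics/f_wrist.png

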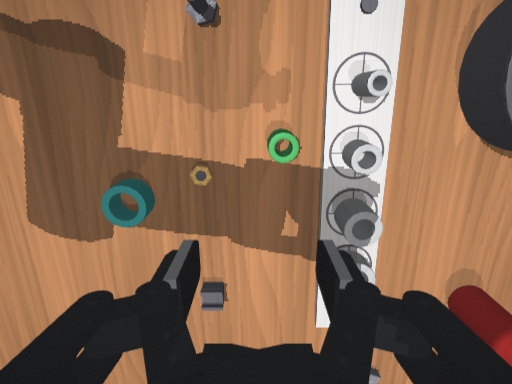

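All four stand upright inside their rings within about 2 mm. In the side view they run (210,137), (197,160), (183,187) and (167,217), thickest by the stop at (220,113). The bolt still stands at (249,280) and the look-alikes are untouched. Handing in.

```bash
python3 -c "
from rig import ctrl
print(ctrl.finish_job())"
```

```text
the job is handed in; nothing more can be done
None
```

Job handed in at about 25 s: the four sleeves stand upright on their marks, 56, 46, 36, 26 from the stop outward, each about 2 mm from centre (3 mm at most in any camera); the bolt is still standing and the look-alikes were not touched.

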